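Push a filled chocolate mould into the corner stop

ROBOT

A 7-joint arm with a two-finger parallel gripper is mounted at the origin on the work surface. World frame = base frame: x ahead of the robot, y to its left, z up, the work surface at z = 0. Lengths are in m, angles in degrees, forces in N, time in s.
With the tool pointing down it reaches from about 0.425 to 0.875 m from the base axis. Payload 4.7 kg.
Tool frame: the origin (TCP) lies midway between the tips of the shut fingers; the grasp point (between the pads) lies env.grip_point_offset behind it (env.grip_point_offset is the distance from the TCP to the grasp point, in m); x points along the fingers, y is the direction in which the jaws open and shut, and the axes are right-handed (so a half turn about x gives the same grasp; the last joint's range is limited). The gripper opens to 87 mm and grips with 3 to 60 N. Pads are 19 mm wide; open, the fingers measure 117 mm over their backs; the gripper's body (75 mm by 190 mm) begins 51 mm behind the grasp point.
Start: joints at [68.531, 18.392, -4.016, 83.108, 1.295, 78.541, -3.26], TCP at [0.246, -0.602, 0.201] pointing down, gripper open.
Joint ranges: [-163.93, 163.93], [-17.29, 119.83], [-79.2, 71.16], [3.27, 140.29], [-89.18, 269.18], [5.43, 117.66], [-154.24, 154.24]. Speed limits (degrees/s): [147.25, 147.25, 180, 180, 180, 180, 180].

INTERFACE

Orientations are given as [roll, pitch, yaw] about the fixed x, y, z axes, in that order (R = Rz(yaw) Ry(pitch) Rx(roll)).
In Python, from cell import readout, read_camera, camera_params, sign_off, spot_in, pinpoint, env gives the robot as it stands.
- The arm moves only by the shell command python3 -m pendant 'ROWS' [OPENING] [FORCE]. ROWS is a JSON object of lists of equal length, an entry for each row: "xyz": the shift along the world's x, y, z in m, a list of three; "turn": the turn about the world's z in rad. A call has 1 to 10 rows; each row shifts and turns the pose as measured when the row begins; what a row does not reach is not made up. A row lasts 1/8 s, in which the tool goes at most 62.5 mm and 10.7 degrees, less where a joint would pass 70% of its speed; a pose out of reach is approached as far as the arm can. A call is refused whole if a number of a shift passes 0.0625 or a number of a turn 0.188, either way. A call with a gripper value outside its range is refused whole. OPENING is the opening, from 0 (shut) to 1 (fully open), set as the call begins (- or left out, the last holds). The fingers move at their own pace and stop on an object; FORCE is the grip in N (left out, the last holds). Time passes only in rows, so rows that do not move let the fingers close. It gives the time, the measured TCP pose, the force and the opening at its end, in the units of the state.
- readout.get_obs(): the state, without advancing time (a new reading comes with each control period).
- read_camera(name): name is "side" or "top"; returns the picture (480x640x3 uint8, red, green, blue); there is no depth.
- camera_params(name): a dict with "fx", "fy", "cx", "cy" (pixels), "rvec" (rotation vector, rad) and "tvec" (3), from world to camera coordinates, as OpenCV has them. Camera axes: x right, y down, z forward; pixel columns grow to the right and rows downward; lengths in m; the calibration is good to about 2 mm. A picture is of the moment at which its call begins. camera_params takes no time and is no camera call.
- sign_off(): hands the job in, once; it reports no verdict.
Trained networks look in the newest picture that a camera, given by its name, has taken for a name from the list of things; names that differ only in an ending like _2 or _b are one class to them, and where a whole thing is asked for, a point or a joint stands for the part that bears it (a point fixed in the world has none). Each returns a list of dicts, best first, with "score" (0 to 1); they miss things now and then, are a little off and sometimes report something else, mostly with a low value. They report only what shows in the picture. A call takes as long as a camera call. They do not tell look-alikes from the thing itself.
- spot_in(camera, name): "at" ([x, y, z] in m, in the coordinates of the camera as it stood for that picture, good to about 4 mm: the middle of the surface that is visible of it).
- pinpoint(camera, name): "at" ([x, y, z] in m, in the coordinates of the camera as it stood for that picture, good to about 4 mm: a listed point, or the origin of a listed thing).
The state is a dict: "time_s": time; "qpos": joint angles; "joint_velocities": joint speeds; "effort": joint torques, N m; "tool_pos": TCP position; "tool_rot": TCP orientation; "force": force on the tool from outside, world axes, zero at the start; "wrist_torque": the same for the moment, N m; "grip_width": finger opening in m.
Only numpy, scipy, OpenCV 4.12 (cv2) and the standard library are available. Lean on these libraries where they do the work, as an engineer would, in place of code of your own. Each camera call takes 0.05 s, during which the arm holds its last target.

TASK

Push the long chocolate mould along the steel table into the corner stop until its far long side lies flush along the long bar and its right-hand end (seen from the robot) rests against the short bar, then move clear of it. Only push it: keep it flat on the table, never lift or tip it, and leave all the other things where they are.

Things in the scene. Friction and masses are not known exactly. Their poses are not given: they have to be found in the camera images.
- long_mould: Loose long white mould filled with four dark chocolate bars in a row: flat block 100 mm (x) by 200 mm (y) by 24 mm high, 0.25 to 0.5 kg, plain upright sides. Origin: centre of its underside. Starts on the robot's side of the long bar, to the left of the short bar, turned up to 20 degrees from parallel; slides with a few newtons.
- corner_stop: L of two steel bars 25 mm wide, 18 mm high, fixed to the table, turned up to 10 deg. Origin: inner corner, table height. Long bar: inner face along y (robot's left) from y=0 to 0.36, bar at x=0 to 0.025. Short bar: towards the robot, x=-0.085 to 0, bar at y=-0.025 to 0. The mould belongs in x<0, y>0: when home its centre is at x=-0.05, y=0.10 in this frame, axes parallel.
- square_mould: Bystander, loose: square white mould 110 x 110 x 24 mm with nine small chocolates. Origin at the centre of its underside.
- sprinkle_tin: Bystander, loose: small round tin, 50 mm diameter, 50 mm high, standing on the robot's side of the short bar. Origin at the centre of its underside.
- gift_box: Bystander, loose: small closed cardboard box, 70 (x) x 90 (y) x 35 mm high, behind the long bar. Origin at the centre of its underside.
- praline: Bystander, loose: round dark chocolate praline, 44 mm diameter, 34 mm high, behind the long bar. Origin at the centre of its underside.
- jar: Bystander, loose: round jar with a lid, 70 mm diameter, 90 mm high, on the left. Origin at the centre of its underside.
- bowl: Bystander, loose: round steel bowl, 120 mm across the rim, 55 mm high, on the right. Origin at the centre of its underside.
- spatula: Bystander, loose: spatula with a black handle lying flat on the left, 280 mm long along its x axis, handle to -x. Origin at mid-length, at table height.
Mind the look-alikes: they are no part of the job. Leave any purple look-alike of the long_mould alone.

How it is judged:
By the outcome, as a careful person would: the job done as asked, in the order asked, and still so for the second after the job is handed in, with the robot touching nothing.
It also fails if it takes over 45 s, if anything falls off the work surface, if the arm or the gripper's body presses on something with over 40 N, if the wrist force passes 120 N, or if a joint passes its speed limit or range.

## Working session

There is one attempt and no reset: what is moved stays moved. The work goes in short steps, Python scripts to look and compute and a shell command to move; the robot and the scene stay as the last step left them, time stands still between calls to the robot, and variables do not carry over. Pictures are saved under pics/ and viewed, and the job is handed in when it is done.

```bash
ls; mkdir -p pics
cat > h.py <<'E'
import numpy as np, cv2
from cell import readout, read_camera, camera_params, spot_in, pinpoint, env
def cam(n):
    p=camera_params(n);K=np.array([[p['fx'],0,p['cx']],[0,p['fy'],p['cy']],[0,0,1.]])
    R=cv2.Rodrigues(np.array(p['rvec'],float))[0];return K,R,np.array(p['tvec'],float).ravel()
def w(n,a): K,R,t=cam(n);return R.T@(np.array(a)-t)
def px(n,P): K,R,t=cam(n);q=K@(R@np.array(P)+t);return q[:2]/q[2]
def ray(n,u,v,z=0):
    K,R,t=cam(n);d=R.T@np.linalg.inv(K)@np.array([u,v,1.]);c=-R.T@t
    return c+d*(z-c[2])/d[2]
def shot(n,f):
    im=read_camera(n);cv2.imwrite(f'pics/{f}.png',im[:,:,::-1]);return im
E
python3 - <<'E'
from h import *
for n in('top','side'):
    shot(n,n+'0')
    print(n,'cam at',w(n,[0,0,0]))
    for o in('long_mould','corner_stop'):
        for r in pinpoint(n,o)[:3]: print(o,r['score'],w(n,r['at']).round(3),px(n,w(n,r['at'])).round())
print(readout.get_obs(), env.grip_point_offset)
E
```

```text
pics
top cam at [0.36895161 0.05917325 1.16652588]
long_mould 0.81 [0.57  0.127 0.001] [276. 241.]
long_mould 0.59 [0.331 0.152 0.   ] [263. 356.]
long_mould 0.57 [ 0.32 -0.15 -0.  ] [410. 362.]
corner_stop 0.74 [ 0.684 -0.115 -0.   ] [390. 189.]
corner_stop 0.16 [0.568 0.127 0.002] [276. 242.]
side cam at [ 0.47934566 -0.80641879  0.88338406]
long_mould 0.94 [ 0.321 -0.149  0.002] [227. 318.]
long_mould 0.81 [ 0.337  0.154 -0.004] [239. 230.]
long_mould 0.78 [0.571 0.13  0.   ] [323. 230.]
corner_stop 0.68 [ 0.684 -0.108 -0.001] [379. 295.]
{'time_s': 0.3, 'qpos': array([68.53110873, 18.4095439 , -4.01756788, 83.12857049,  1.29501488,
       78.5385716 , -3.26067754]), 'joint_velocities': array([-0.06948149, -0.10880958, -0.05566387, -0.18166384, -0.05701949,
        0.05065607,  0.09258875]), 'effort': array([ 6.06315116e-04, -4.90529752e+01, -4.02345993e-01, -3.12211668e+01,
       -6.37347763e-02,  3.88327672e-02,  9.33414208e-05]), 'tool_pos': array([ 0.24632555, -0.60134733,  0.20020248]), 'tool_rot': array([-84.56031542,  89.96834356, 117.71855599]), 'force': array([-0.49292066, -0.00085488,  0.00445495]), 'wrist_torque': array([ 0.00687236, -0.04873271, -0.00476823]), 'grip_width': 0.08710083563612792} 0.0187
```

View pics/top0.png

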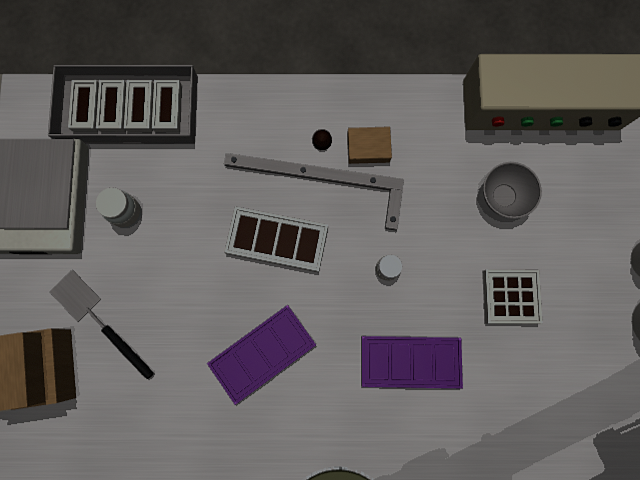

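View pics/side0.png

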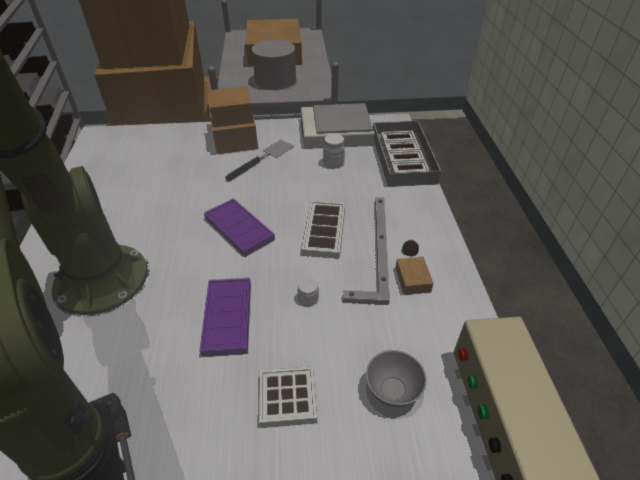

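Run:
```python
import cv2
a=cv2.imread('pics/top0.png')[130:400,180:470]
cv2.imwrite('pics/top0c.png',cv2.resize(a,None,fx=2.2,fy=2.2,interpolation=cv2.INTER_CUBIC))
```

```text
(no output)
```

View pics/top0c.png

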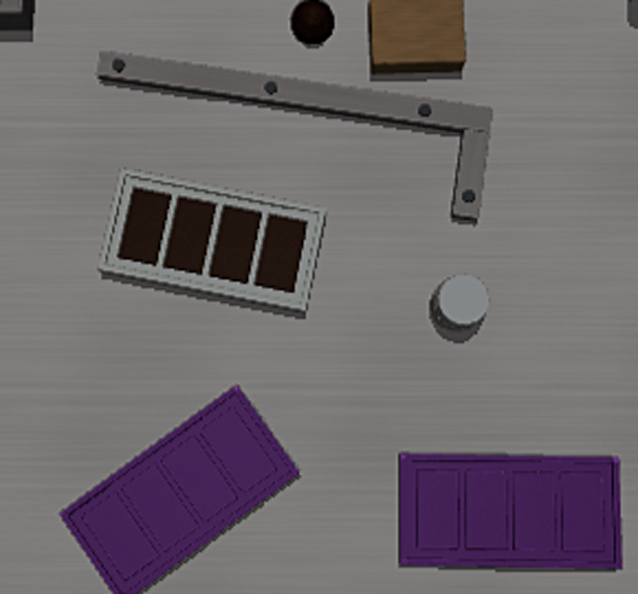

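Three candidates: the white mould with dark bars at top (276,241), and purple ones at (263,356) and (410,362). The white one is the right one: it is filled, on the robot's side of the long bar and left of the short bar. The enlarged crop confirms it. Next I'll measure it accurately.

```bash
cat >> h.py <<'E'
def mould(im,n='top',c0=None,verb=1):
    """fit long mould outline (top face z=.024)"""
    from scipy.optimize import minimize
    g=im.astype(int)
    m=((g.min(2)>150)).astype(np.uint8)
    return m
E
python3 - <<'E'
from h import *
im=cv2.imread('pics/top0.png')
for p in [(240,213),(262,212),(300,218),(245,235),(300,215),(250,250),(330,220),(300,180),(322,250),(322,260)]: print(p,im[p[1],p[0]])
# bar: crop pixel -> img ; inner top edge of long bar, crop row profile
g=cv2.cvtColor(im,6)
print('col 260',list(enumerate(g[150:220,260].tolist(),150)))
print('col 340',list(enumerate(g[160:200,340].tolist(),160)))
print('row 210',list(enumerate(g[205,375:410].tolist(),375)))
E
```

```text
(240, 213) [137 140 136]
(262, 212) [130 132 130]
(300, 218) [118 118 121]
(245, 235) [12 19 31]
(300, 215) [121 121 124]
(250, 250) [26 29 34]
(330, 220) [120 121 124]
(300, 180) [125 126 129]
(322, 250) [144 147 142]
(322, 260) [118 119 121]
col 260 [(150, 121), (151, 121), (152, 122), (153, 124), (154, 121), (155, 119), (156, 123), (157, 122), (158, 102), (159, 92), (160, 93), (161, 93), (162, 92), (163, 91), (164, 91), (165, 91), (166, 91), (167, 94), (168, 107), (169, 53), (170, 16), (171, 41), (172, 60), (173, 55), (174, 116), (175, 125), (176, 120), (177, 121), (178, 120), (179, 121), (180, 120), (181, 122), (182, 125), (183, 123), (184, 124), (185, 123), (186, 125), (187, 124), (188, 118), (189, 122), (190, 118), (191, 120), (192, 121), (193, 121), (194, 121), (195, 121), (196, 120), (197, 121), (198, 122), (199, 121), (200, 119), (201, 121), (202, 120), (203, 121), (204, 118), (205, 118), (206, 118), (207, 122), (208, 122), (209, 122), (210, 121), (211, 127), (212, 137), (213, 139), (214, 74), (215, 124), (216, 138), (217, 135), (218, 141), (219, 119)]
col 340 [(160, 123), (
[... 168 characters left out ...]
94), (176, 95), (177, 95), (178, 93), (179, 95), (180, 102), (181, 49), (182, 14), (183, 50), (184, 59), (185, 121), (186, 131), (187, 128), (188, 120), (189, 122), (190, 119), (191, 118), (192, 118), (193, 124), (194, 125), (195, 125), (196, 121), (197, 120), (198, 120), (199, 120)]
row 210 [(375, 118), (376, 118), (377, 119), (378, 118), (379, 117), (380, 118), (381, 117), (382, 117), (383, 118), (384, 117), (385, 119), (386, 123), (387, 103), (388, 33), (389, 90), (390, 97), (391, 94), (392, 95), (393, 92), (394, 94), (395, 95), (396, 95), (397, 95), (398, 94), (399, 92), (400, 72), (401, 116), (402, 120), (403, 118), (404, 119), (405, 118), (406, 118), (407, 118), (408, 120), (409, 119)]
```

```bash
cat >> h.py <<'E'
def mould(im,n='top',lo=(200,140),hi=(400,300)):
    s=im.astype(int);R,G,B=s[...,0],s[...,1],s[...,2]
    m=((R<50)&(R-B>4)).astype(np.uint8)
    k=np.zeros_like(m);k[lo[1]:hi[1],lo[0]:hi[0]]=1;m*=k
    m=cv2.morphologyEx(m,cv2.MORPH_OPEN,np.ones((3,3)))
    c,l,st,ce=cv2.connectedComponentsWithStats(m)
    i=[j for j in range(1,c) if st[j,4]>150]
    P=np.array([ray(n,*ce[j],.022) for j in i])[:,:2]
    P=P[np.argsort(P[:,1])]
    d=P[-1]-P[0]
    return len(i),P.mean(0),np.degrees(np.arctan2(-d[0],d[1])),np.linalg.norm(np.diff(P,axis=0),axis=1)
def stop(g):
    """g gray top image"""
    A=[]
    for u in range(240,372,4):
        col=g[140:215,u].astype(float)
        # top inner edge: last bright-to-dark drop into shadow
        v0=int(np.interp(u,[260,340],[168.7,180.8]))-140
        d=np.diff(col[v0-4:v0+5]);j=np.argmin(d);A.append(ray('top',u,v0-4+j+1+140-.5,.018)[:2])
    A=np.array(A,np.float32);vx=cv2.fitLine(A,cv2.DIST_HUBER,0,.001,.001).ravel()
    B=[]
    for v in range(192,222,3):
        r=g[v,380:396].astype(float);j=np.argmax(np.diff(r));B.append(ray('top',380+j+.5,v,.018)[:2])
    return vx,np.array(B)
E
python3 - <<'E'
from h import *
im=shot('top','top1');g=cv2.cvtColor(im,7)
print(mould(im))
vx,B=stop(g); d=vx[:2]*np.sign(vx[1]);print('angle',np.degrees(np.arctan2(-d[0],d[1])),vx)
th=np.arctan2(-d[0],d[1]);ex=np.array([np.cos(th),np.sin(th)]);ey=np.array([-np.sin(th),np.cos(th)])
print('x off',vx[2:]@ex,'short y',(B@ey).round(4))
o=ex*(vx[2:]@ex)+ey*np.median(B@ey);print('corner',o,'home',o+ex*-.05+ey*.1)
# project check overlays
h=o+ex*-.05+ey*.1
for q in [(0,0),(0,.36),(-.085,0)]: print(px('top',[*(o+ex*q[0]+ey*q[1]),.018]))
print(px('side',[*o,.018]))
E
```

```text
(5, array([0.60476571, 0.08674319]), np.float64(31.093073959325196), array([0.22552572, 0.04431672, 0.04383349, 0.0441619 ]))
angle -8.440287 [0.1467786  0.98916936 0.7085297  0.06288089]
x off 0.6916263 short y [-0.0146 -0.0134 -0.0142 -0.0129 -0.0137 -0.0145 -0.0133 -0.0141 -0.0128
 -0.0137]
corner [ 0.68212632 -0.11505653] home [ 0.64734571 -0.00880066]
[390.61509334 187.70386638]
[223.51867861 163.37381147]
[385.52359099 226.59828606]
[378.96718235 291.9208723 ]
```

```bash
sed -i 's/lo=(200,140)/lo=(200,158)/' h.py
cat >> h.py <<'E'
TH=np.radians(-8.44);EX=np.array([np.cos(TH),np.sin(TH)]);EY=np.array([-np.sin(TH),np.cos(TH)]);O=np.array([.6821,-.1151])
def loc(p): p=np.array(p)[:2]-O;return np.array([p@EX,p@EY])
def wor(a,b): return O+EX*a+EY*b
E
python3 - <<'E'
from h import *
im=shot('top','top2')
r=mould(im);print(r,'local',loc(r[1]),'rel',r[2]+8.44)
for o in('sprinkle_tin','jar','spatula','gift_box','praline','bowl','square_mould'):
    for r in pinpoint('top',o)[:1]: P=w('top',r['at']);print(o,r['score'],P.round(3),loc(P).round(3))
# tool axes
from scipy.spatial.transform import Rotation as Ro
ob=readout.get_obs();M=Ro.from_euler('xyz',ob['tool_rot'],degrees=True).as_matrix();print(M.round(3),ob['time_s'])
E
```

```text
(5, array([0.60481047, 0.08672105]), np.float64(31.10243807191857), array([0.22544009, 0.04431349, 0.0438374 , 0.04409668])) local [-0.1060745   0.18829129] rel 39.54243807191857
sprinkle_tin 0.57 [ 0.511 -0.109 -0.   ] [-0.17  -0.019]
jar 0.74 [ 0.63   0.447 -0.002] [-0.134  0.548]
spatula 0.86 [0.387 0.477 0.002] [-0.379  0.542]
gift_box 0.88 [ 0.775 -0.068 -0.   ] [0.085 0.06 ]
praline 0.75 [ 0.799  0.032 -0.003] [0.094 0.162]
bowl 0.91 [ 0.67  -0.356  0.003] [ 0.023 -0.24 ]
square_mould 0.67 [ 0.456 -0.358  0.003] [-0.188 -0.274]
[[ 0.     0.379 -0.925]
 [-0.    -0.925 -0.379]
 [-1.     0.     0.   ]] 0.75
```

```bash
sed -i 's/^    P=P\[np.argsort(P\[:,1\])\]/    P=P[np.linalg.norm(P-np.median(P,axis=0),axis=1)<.09];P=P[np.argsort(P[:,1])];i=P/' h.py
python3 - <<'E'
from h import *
im=cv2.imread('pics/top2.png')[:,:,::-1]
r=mould(im);print(r,'local',loc(r[1]),'rel',r[2]+8.44)
c=r[1];t=np.radians(r[2]);R=np.array([[np.cos(t),-np.sin(t)],[np.sin(t),np.cos(t)]])
im=im.copy()
for s in[(-.05,-.1),(.05,-.1),(.05,.1),(-.05,.1)]:
    P=c+R@s;print(s,P.round(4),loc(P).round(4));cv2.circle(im,tuple(px('top',[*P,.024]).round().astype(int).tolist()),1,(255,0,0),-1)
for s in[(0,0),(0,.36),(-.085,0)]: cv2.circle(im,tuple(px('top',[*wor(*s),.018]).round().astype(int).tolist()),1,(0,255,0),-1)
cv2.imwrite('pics/chk.png',cv2.resize(im[140:300,200:420,::-1],None,fx=3.5,fy=3.5,interpolation=cv2.INTER_NEAREST))
E
```

```text
(4, array([0.57077452, 0.12597695]), np.float64(-11.185238574800103), array([0.04431349, 0.0438374 , 0.04409668])) local [-0.14550358  0.22212647] rel -2.745238574800103
(-0.05, -0.1) [0.5023 0.0376] [-0.2002  0.1246]
(0.05, -0.1) [0.6004 0.0182] [-0.1004  0.1198]
(0.05, 0.1) [0.6392 0.2144] [-0.0908  0.3196]
(-0.05, 0.1) [0.5411 0.2338] [-0.1907  0.3244]
```

View pics/chk.png

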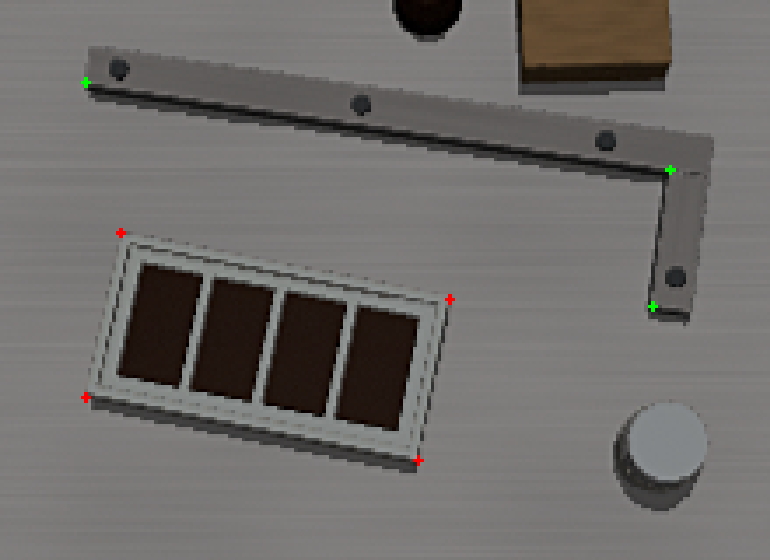

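The overlay shows a good fit: the mould centre is at stop-frame (-0.146, 0.222), turned -2.7° relative to the stop. First push is along the stop's +x on the near long side with two fingers spread. Moving over now.

```bash
python3 -m pendant '{"xyz":[[0.04,0.047,0],[0.04,0.047,0],[0.04,0.047,0],[0.04,0.047,0],[0.04,0.047,0],[0.04,0.047,0],[0,0.06,0],[0,0.06,0]],"turn":[-0.08,-0.08,-0.08,-0.08,-0.08,-0.08,-0.05,-0.05]}' 1
cat > st.py <<'E'
from h import *
import sys
from scipy.spatial.transform import Rotation as Ro
o=readout.get_obs();M=Ro.from_euler('xyz',o['tool_rot'],degrees=True).as_matrix();p=o['tool_pos']
j=np.degrees(np.arctan2(M[1,1],M[0,1]))
print('t',o['time_s'],'p',p.round(4),'loc',loc(p).round(4),'jaw',j.round(2),'F',o['force'].round(1),'Floc',(o['force'][:2]@EX).round(1),(o['force'][:2]@EY).round(1),'grip',round(o['grip_width'],4))
if len(sys.argv)>2:
    t=wor(float(sys.argv[1]),float(sys.argv[2]));print('to go',(t-p[:2]).round(4))
E
python3 st.py -.235 .222
```

```text
time_s: 1.75
tool_pos: [0.4871, -0.1942, 0.2009]
tool_rot: [115.3, 89.8, -77.4]
force: [1.1, 0.6, 1.1]
grip_width: 0.0869
t 1.75 p [ 0.4871 -0.1942  0.2009] loc [-0.1812 -0.1068] jaw -102.71 F [1.1 0.6 1.1] Floc 1.0 0.8 grip 0.0869
to go [-0.0049  0.3332]
```

```bash
python3 -m pendant '{"xyz":[[0,0.06,0],[0,0.06,0],[0,0.06,0],[0,0.06,0],[0,0.06,0],[-0.005,0.03,-0.02],[0,0,-0.05],[0,0,-0.05]],"turn":[0.02,0.02,0.02,0.015,0,0,0,0]}' ; python3 st.py -.235 .222
```

```text
time_s: 2.75
tool_pos: [0.4845, 0.1552, 0.0857]
tool_rot: [-175.0, 88.8, -2.6]
force: [0.0, -0.3, 0.0]
grip_width: 0.0866
t 2.75 p [0.4845 0.1552 0.0857] loc [-0.2352  0.2383] jaw -97.67 F [ 0.  -0.3  0. ] Floc 0.1 -0.3 grip 0.0866
to go [-0.0022 -0.0162]
```

```bash
python3 -m pendant '{"xyz":[[-0.002,-0.016,0],[0,0,-0.03],[0,0,-0.03],[0,0,-0.012],[0,0,0]],"turn":[-0.013,0,0,0,0]}' ; python3 st.py -.235 .222
```

```text
time_s: 3.38
tool_pos: [0.4858, 0.134, 0.0167]
tool_rot: [-179.2, 88.6, -8.0]
force: [-0.3, -0.5, -0.6]
grip_width: 0.087
t 3.375 p [0.4858 0.134  0.0167] loc [-0.2307  0.2176] jaw -98.78 F [-0.3 -0.5 -0.6] Floc -0.2 -0.5 grip 0.087
to go [-0.0036  0.005 ]
```

```bash
python3 -m pendant '{"xyz":[[0.001,0.005,-0.004],[0.0148,-0.0022,0],[0.0148,-0.0022,0],[0.0148,-0.0022,0],[0.0148,-0.0022,0],[0.0148,-0.0022,0]],"turn":[0,0,0,0,0,0]}' ; python3 st.py
python3 - <<'E'
from h import *
im=shot('top','top3');r=mould(im);print(r,'local',loc(r[1]),'rel',r[2]+8.44)
E
```

```text
time_s: 4.12
tool_pos: [0.5698, 0.1275, 0.0164]
tool_rot: [-176.7, 88.2, -5.6]
force: [-0.4, 0.7, 0.6]
grip_width: 0.0873
t 4.125 p [0.5698 0.1275 0.0164] loc [-0.1467  0.2235] jaw -98.84 F [-0.4  0.7  0.6] Floc -0.5 0.7 grip 0.0873
(1, array([0.53859328, 0.04426506]), np.float64(-0.0), array([], dtype=float64)) local [-0.16534314  0.13657615] rel 8.44
```

View pics/top3.png

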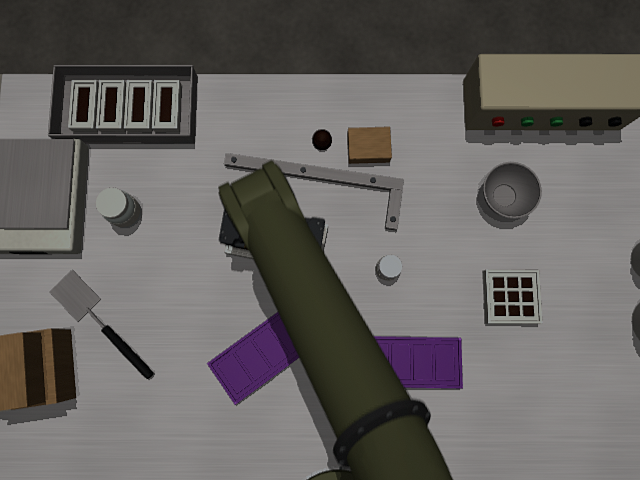

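Run:
```python
from h import *
im=shot('side','side3')
cv2.imwrite('pics/side3c.png',cv2.resize(im[150:330,180:460,::-1],None,fx=2.8,fy=2.8,interpolation=cv2.INTER_CUBIC))
```

```text
(no output)
```

View pics/side3c.png

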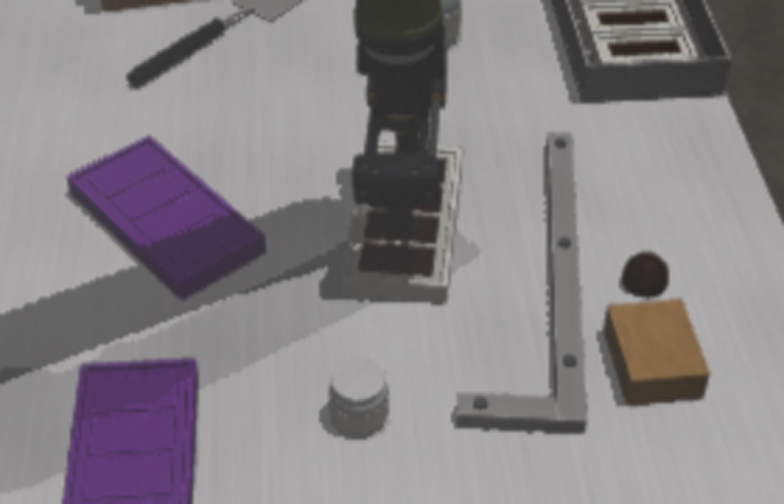

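The pictures show that the mould has not moved. The open fingertips recede (linkage fingers) and slid above it without touching, with force about 0. I'll rise, go back, half-close the fingers and go lower.

```bash
python3 -m pendant '{"xyz":[[0,0,0.03],[-0.03,0.0045,0.01],[-0.03,0.0045,0],[-0.03,0.0045,0],[0,0,0],[0,0,-0.01],[0,0,0]],"turn":[0,0,0,0,0,0,0]}' 0.45 20; python3 st.py -.238 .222
python3 - <<'E'
from h import *
im=shot('top','top4');r=mould(im);print(r)
im=shot('side','side4')
cv2.imwrite('pics/side4c.png',cv2.resize(im[150:330,180:460,::-1],None,fx=2.8,fy=2.8,interpolation=cv2.INTER_CUBIC))
E
```

```text
time_s: 5.1
tool_pos: [0.4767, 0.1414, 0.0456]
tool_rot: [-176.5, 88.3, -5.3]
force: [0.3, 0.4, 0.9]
grip_width: 0.0402
t 5.1 p [0.4767 0.1414 0.0456] loc [-0.2408  0.2235] jaw -98.88 F [0.3 0.4 0.9] Floc 0.3 0.5 grip 0.0402
to go [ 0.0025 -0.0019]
(3, array([0.56979656, 0.11986429]), np.float64(-10.592325917380565), array([0.04328414, 0.09422812]))
```

View pics/side4c.png

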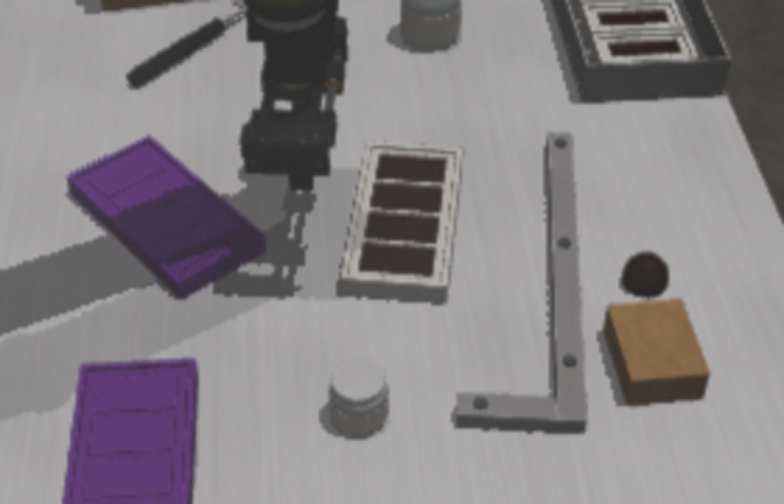

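```bash
python3 -m pendant '{"xyz":[[0.002,-0.002,-0.018],[0,0,-0.014],[0,0,-0.005],[0,0,-0.003],[0,0,0]],"turn":[0,0,0,0,0]}'; python3 st.py -.238 .222
python3 - <<'E'
from h import *
im=shot('side','side5')
cv2.imwrite('pics/side5c.png',cv2.resize(im[180:280,230:370,::-1],None,fx=5,fy=5,interpolation=cv2.INTER_CUBIC))
E
```

```text
time_s: 5.82
tool_pos: [0.4796, 0.1393, 0.0025]
tool_rot: [-174.0, 88.4, -2.9]
force: [0.4, 0.2, 0.7]
grip_width: 0.0392
t 5.825 p [0.4796 0.1393 0.0025] loc [-0.2377  0.222 ] jaw -98.93 F [0.4 0.2 0.7] Floc 0.4 0.3 grip 0.0392
to go [-0.0003  0.0001]
```

View pics/side5c.png

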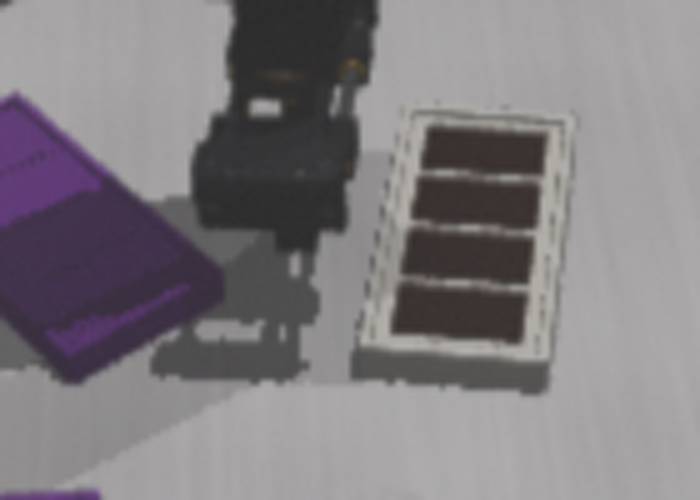

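Run:
```python
from h import *
p=readout.get_obs()['tool_pos']
for dz in(0,.02,.05,.07,.1): print(dz,(px('side',p+[0,0,dz])-[230,180])*5, px('side',p+[0,0,dz]))
```

```text
0 [301.90341914 245.68973811] [290.38068383 229.13794762]
0.02 [300.33501507 219.09934562] [290.06700301 223.81986912]
0.05 [297.91667894 178.09938405] [289.58333579 215.61987681]
0.07 [296.25890146 149.99377362] [289.25178029 209.99875472]
0.1 [293.7007628  106.62362933] [288.74015256 201.32472587]
```

```bash
python3 -m pendant '{"xyz":[[0.0148,-0.0022,0.001],[0.0148,-0.0022,0.001],[0.0148,-0.0022,0],[0.0148,-0.0022,0],[0.0148,-0.0022,0]],"turn":[0,0,0,0,0]}'; python3 st.py -.11 .222
python3 - <<'E'
from h import *
im=shot('side','side6')
cv2.imwrite('pics/side6c.png',cv2.resize(im[150:330,180:460,::-1],None,fx=2.8,fy=2.8,interpolation=cv2.INTER_CUBIC))
E
```

```text
time_s: 6.5
tool_pos: [0.5606, 0.1274, 0.0061]
tool_rot: [-173.6, 88.1, -2.6]
force: [0.5, -0.1, 0.2]
grip_width: 0.0392
t 6.5 p [0.5606 0.1274 0.0061] loc [-0.1558  0.222 ] jaw -98.97 F [ 0.5 -0.1  0.2] Floc 0.5 0.0 grip 0.0392
to go [ 0.0453 -0.0067]
```

View pics/side6c.png

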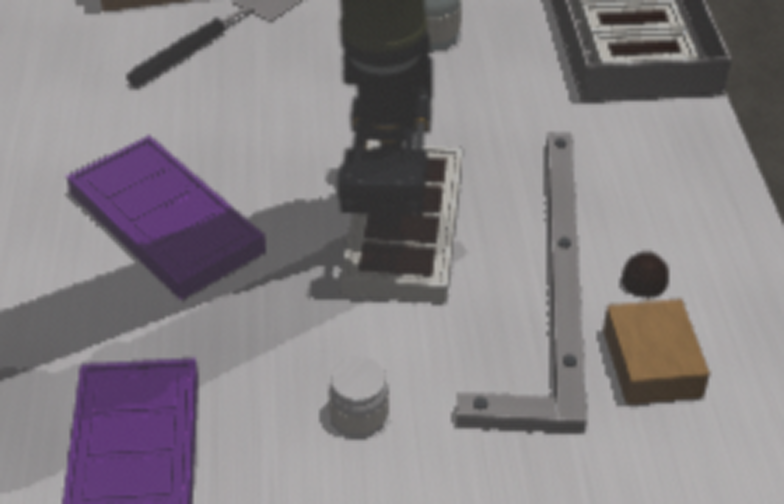

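Still no contact, so the half-open tips are still above the mould top. I'll use shut fingers, so that the tips are at the TCP, and check the height in the picture.

```bash
python3 -m pendant '{"xyz":[[0,0,0.035],[-0.03,0.0045,0.005],[-0.03,0.0045,0],[-0.02,0.003,0],[0,0,0],[0,0,0],[0,0,0],[0,0,0]],"turn":[0.006,0,0,0,0,0,0,0]}' 0 20; python3 st.py -.235 .222
python3 - <<'E'
from h import *
im=shot('side','side7')
p=readout.get_obs()['tool_pos'];print(px('side',p))
im=im.copy();im[tuple(px('side',p).round().astype(int)[::-1])]=[255,0,0]
cv2.imwrite('pics/side7c.png',cv2.resize(im[170:270,230:370,::-1],None,fx=5,fy=5,interpolation=cv2.INTER_NEAREST))
E
```

```text
time_s: 7.55
tool_pos: [0.4848, 0.1388, 0.0471]
tool_rot: [-168.7, 88.0, 2.5]
force: [0.4, -0.2, 0.3]
grip_width: 0.0006
t 7.55 p [0.4848 0.1388 0.0471] loc [-0.2325  0.2222] jaw -98.82 F [ 0.4 -0.2  0.3] Floc 0.5 -0.1 grip 0.0006
to go [-0.0025  0.0002]
[291.51981321 217.23354504]
```

View pics/side7c.png

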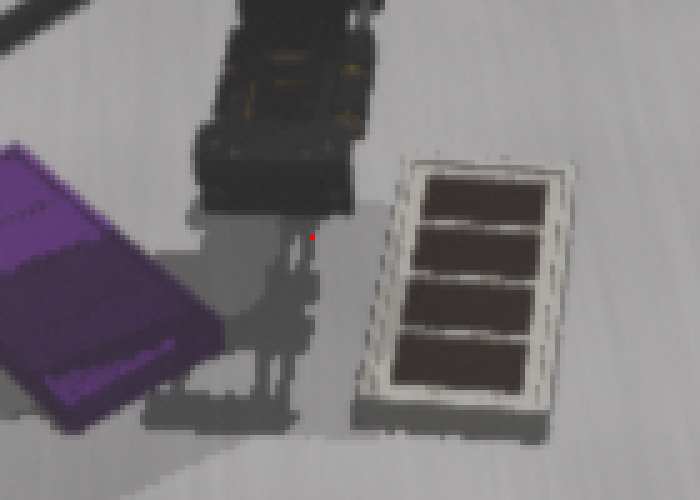

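```bash
python3 -m pendant '{"xyz":[[-0.002,0,-0.015],[0,0,-0.012],[0,0,-0.004],[0,0,0]],"turn":[0,0,0,0]}'; python3 st.py
python3 - <<'E'
from h import *
im=shot('side','side8')
p=readout.get_obs()['tool_pos'];print(px('side',p))
im=im.copy();im[tuple(px('side',p).round().astype(int)[::-1])]=[255,0,0]
cv2.imwrite('pics/side8c.png',cv2.resize(im[170:270,230:370,::-1],None,fx=5,fy=5,interpolation=cv2.INTER_NEAREST))
E
```

```text
time_s: 8.1
tool_pos: [0.4818, 0.1385, 0.0127]
tool_rot: [-168.3, 88.1, 2.9]
force: [0.3, 0.2, -0.6]
grip_width: 0.0007
t 8.1 p [0.4818 0.1385 0.0127] loc [-0.2353  0.2215] jaw -98.83 F [ 0.3  0.2 -0.6] Floc 0.3 0.3 grip 0.0007
[291.02888809 226.59885669]
```

View pics/side8c.png

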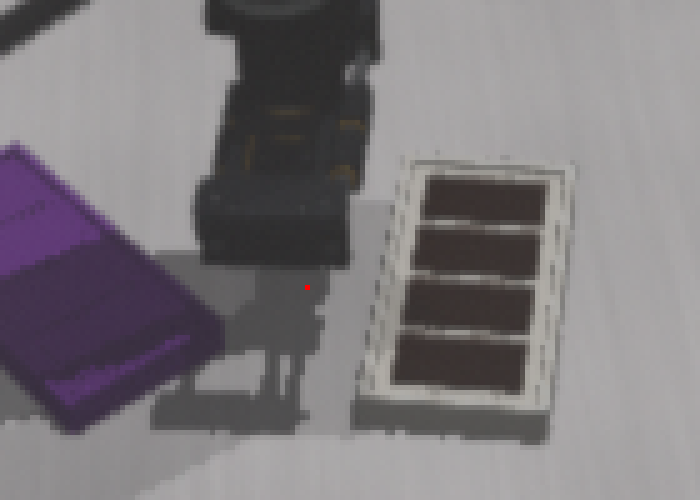

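Run:
```python
from h import *
p=readout.get_obs()['tool_pos']
J=np.array([*EY,0]);X=np.array([*EX,0])
for n in('side','top'):
  for dz in (.07,.09,.11):
    for s in(-.095,.095):
      print(n,dz,s,[ (px(n,p+J*s+X*e+[0,0,dz])).round().tolist() for e in(-.0375,.0375)])
im=shot('top','top8')
im=im.copy();im[tuple(px('top',p).round().astype(int)[::-1])]=[255,0,0]
cv2.imwrite('pics/top8c.png',cv2.resize(im[170:330,180:360,::-1],None,fx=4,fy=4,interpolation=cv2.INTER_NEAREST))
im=read_camera('side');cv2.imwrite('pics/side8d.png',cv2.convertScaleAbs(cv2.resize(im[170:270,250:330,::-1],None,fx=7,fy=6,interpolation=cv2.INTER_NEAREST),alpha=2.2))
```

```text
side 0.07 -0.095 [[271.0, 231.0], [301.0, 232.0]]
side 0.07 0.095 [[280.0, 185.0], [307.0, 186.0]]
side 0.09 -0.095 [[270.0, 225.0], [301.0, 227.0]]
side 0.09 0.095 [[280.0, 179.0], [307.0, 180.0]]
side 0.11 -0.095 [[270.0, 219.0], [300.0, 221.0]]
side 0.11 0.095 [[279.0, 173.0], [307.0, 174.0]]
top 0.07 -0.095 [[313.0, 305.0], [319.0, 267.0]]
top 0.07 0.095 [[216.0, 290.0], [223.0, 252.0]]
top 0.09 -0.095 [[313.0, 304.0], [319.0, 265.0]]
top 0.09 0.095 [[214.0, 289.0], [221.0, 251.0]]
top 0.11 -0.095 [[313.0, 303.0], [319.0, 264.0]]
top 0.11 0.095 [[213.0, 288.0], [220.0, 249.0]]
```

View pics/top8c.png

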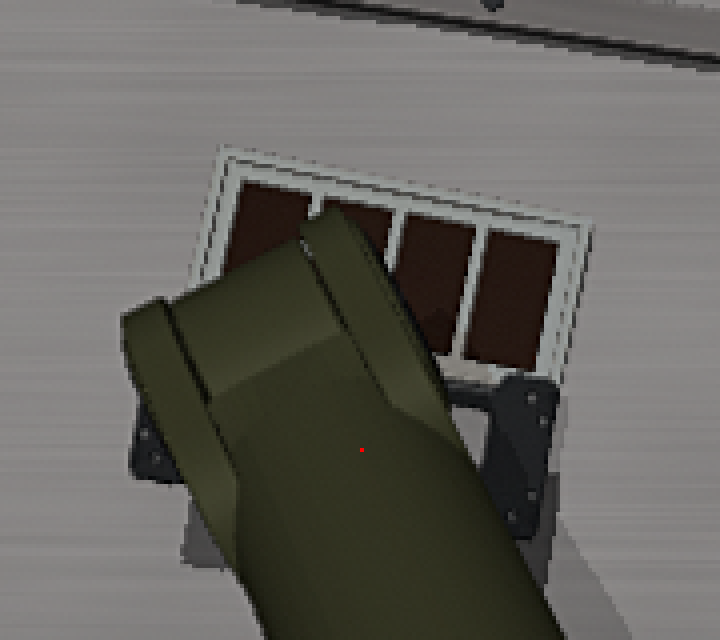

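View pics/side8d.png

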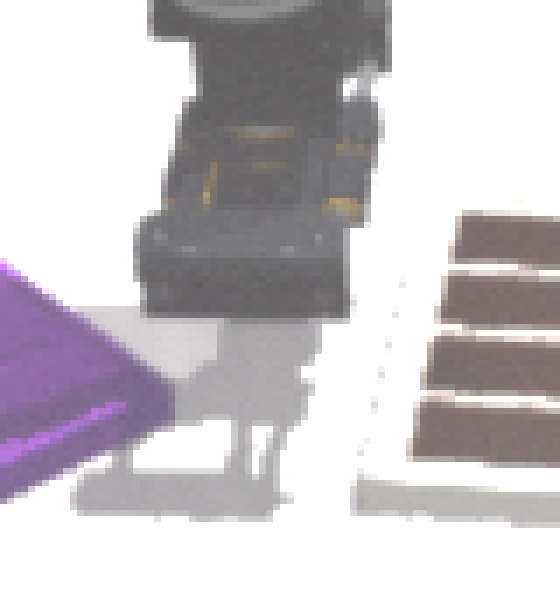

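Three cues agree: the body's lower edge, the half-open fingertip in side5 and the hidden shut tips. The real tool is about 27 mm higher than the reported z. I'll go down in small steps, watching the force and the picture.

```bash
python3 -m pendant '{"xyz":[[0,0,-0.006],[0,0,-0.006],[0,0,0]],"turn":[0,0,0]}'; python3 st.py
python3 - <<'E'
from h import *
im=shot('side','side9')
p=readout.get_obs()['tool_pos'];print([px('side',p+[0,0,d]).round(1) for d in(0,.01,.02,.03)])
cv2.imwrite('pics/side9d.png',cv2.convertScaleAbs(cv2.resize(im[170:270,250:330,::-1],None,fx=7,fy=6,interpolation=cv2.INTER_NEAREST),alpha=2.2))
E
```

```text
time_s: 8.62
tool_pos: [0.4831, 0.1386, 0.0014]
tool_rot: [-168.4, 88.0, 2.7]
force: [0.2, -0.3, -0.8]
grip_width: 0.0005
t 8.625 p [0.4831 0.1386 0.0014] loc [-0.2341  0.2218] jaw -98.85 F [ 0.2 -0.3 -0.8] Floc 0.3 -0.3 grip 0.0005
[array([291.7, 229.5]), array([291.5, 226.9]), array([291.4, 224.2]), array([291.2, 221.5])]
```

View pics/side9d.png

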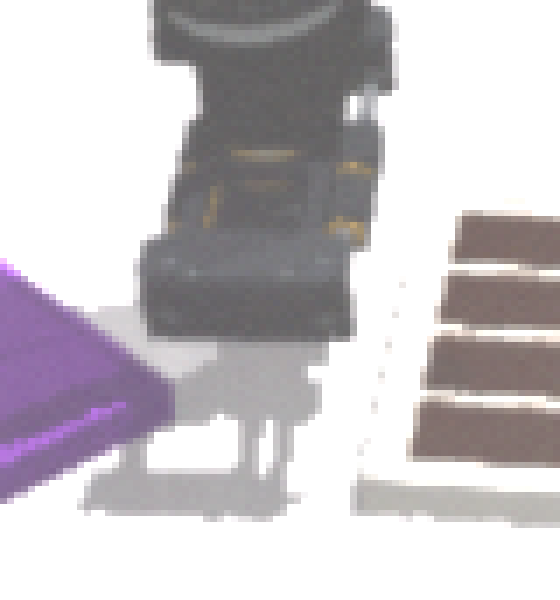

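```bash
python3 -m pendant '{"xyz":[[0,0,-0.005],[0,0,-0.005],[0,0,0]],"turn":[0,0,0]}'; python3 st.py
```

```text
time_s: 9.05
tool_pos: [0.4834, 0.1387, -0.009]
tool_rot: [-168.3, 87.9, 2.8]
force: [0.6, -1.5, -0.4]
grip_width: 0.0003
t 9.05 p [ 0.4834  0.1387 -0.009 ] loc [-0.2338  0.2219] jaw -98.86 F [ 0.6 -1.5 -0.4] Floc 0.8 -1.4 grip 0.0003
```

```bash
python3 -m pendant '{"xyz":[[0,0,-0.004],[0,0,-0.003],[0,0,0]],"turn":[0,0,0]}'; python3 st.py
python3 - <<'E'
from h import *
im=shot('side','side10')
cv2.imwrite('pics/side10d.png',cv2.convertScaleAbs(cv2.resize(im[170:270,250:330,::-1],None,fx=7,fy=6,interpolation=cv2.INTER_NEAREST),alpha=2.2))
E
```

```text
time_s: 9.43
tool_pos: [0.4834, 0.1387, -0.0165]
tool_rot: [-168.2, 87.9, 2.9]
force: [0.1, 0.1, 0.2]
grip_width: 0.0005
t 9.425 p [ 0.4834  0.1387 -0.0165] loc [-0.2338  0.2219] jaw -98.85 F [0.1 0.1 0.2] Floc 0.1 0.2 grip 0.0005
```

View pics/side10d.png

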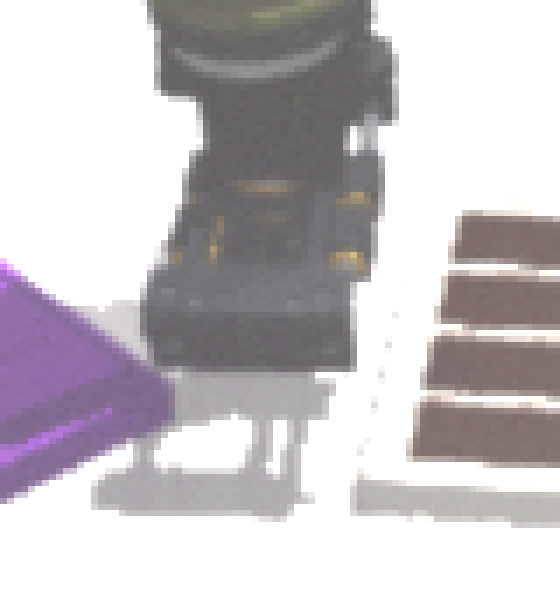

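The body edge now matches a true tip height of about 10 mm with no contact force. Pushing now.

```bash
python3 -m pendant '{"xyz":[[0.0148,-0.0022,0],[0.0118,-0.0018,0],[0.0118,-0.0018,0],[0.0118,-0.0018,0]],"turn":[0,0,0,0]}'; python3 st.py -.11 .222
python3 - <<'E'
from h import *
im=shot('side','side11')
cv2.imwrite('pics/side11c.png',cv2.resize(im[150:330,180:460,::-1],None,fx=2.8,fy=2.8,interpolation=cv2.INTER_CUBIC))
E
```

```text
time_s: 9.98
tool_pos: [0.5343, 0.1309, -0.0165]
tool_rot: [-169.3, 88.2, 1.8]
force: [-6.4, 0.6, 4.8]
grip_width: 0.0004
t 9.975 p [ 0.5343  0.1309 -0.0165] loc [-0.1823  0.2217] jaw -98.86 F [-6.4  0.6  4.8] Floc -6.4 -0.4 grip 0.0004
to go [ 0.0716 -0.0103]
```

View pics/side11c.png

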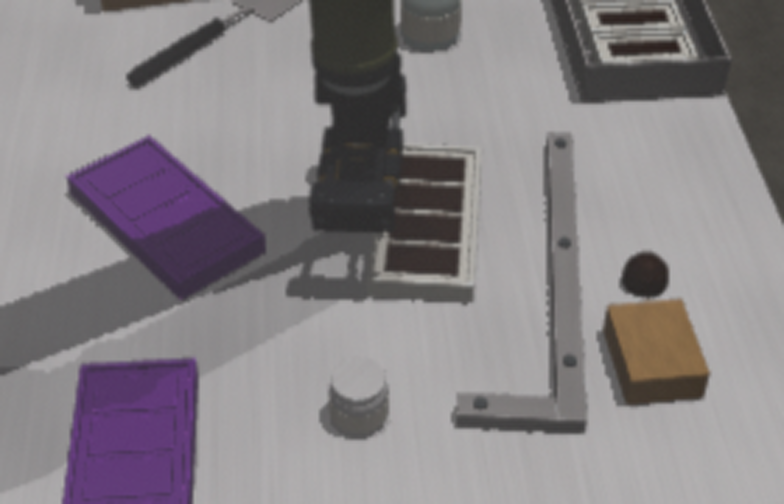

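The mould slides at about 6 N and stays flat and straight. Continuing.

```bash
python3 -m pendant '{"xyz":[[0.0118,-0.0018,0],[0.0118,-0.0018,0],[0.0118,-0.0018,0],[0.0118,-0.0018,0]],"turn":[0,0,0,0]}'; python3 st.py -.11 .222
python3 - <<'E'
from h import *
im=shot('side','side12')
r=mould(im,'side',(290,190),(375,275));print(r,loc(r[1]),r[2]+8.44)
cv2.imwrite('pics/side12c.png',cv2.resize(im[150:330,180:460,::-1],None,fx=2.8,fy=2.8,interpolation=cv2.INTER_CUBIC))
E
```

```text
time_s: 10.52
tool_pos: [0.582, 0.1243, -0.0173]
tool_rot: [-167.8, 88.6, 3.3]
force: [-4.3, 1.2, 3.6]
grip_width: 0.0004
t 10.525 p [ 0.582   0.1243 -0.0173] loc [-0.1342  0.2221] jaw -98.83 F [-4.3  1.2  3.6] Floc -4.4 0.6 grip 0.0004
to go [ 0.0239 -0.0037]Traceback (most recent call last):
  File "<stdin>", line 3, in <module>
  File "h.py", line 26, in mould
    P=np.array([ray(n,*ce[j],.022) for j in i])[:,:2]
      ~~~~~~~~~~~~~~~~~~~~~~~~~~~~~~~~~~~~~~~~~^^^^^^
IndexError: too many indices for array: array is 1-dimensional, but 2 were indexed
```

Run:
```python
import cv2
im=cv2.imread('pics/side12.png')
cv2.imwrite('pics/side12c.png',cv2.resize(im[170:310,280:440],None,fx=4,fy=4,interpolation=cv2.INTER_CUBIC))
```

```text
(no output)
```

View pics/side12c.png

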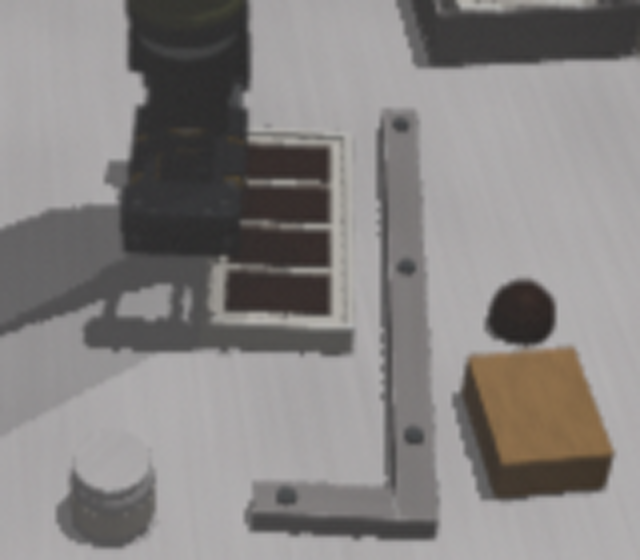

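```bash
python3 -m pendant '{"xyz":[[0.0089,-0.0013,0],[0.0079,-0.0012,0],[0.005,-0.0007,0]],"turn":[0,0,0]}'; python3 st.py -.11 .222
```

```text
time_s: 10.95
tool_pos: [0.6042, 0.1212, -0.0177]
tool_rot: [-166.3, 88.7, 4.8]
force: [-14.9, 0.9, 11.7]
grip_width: 0.0004
t 10.95 p [ 0.6042  0.1212 -0.0177] loc [-0.1117  0.2223] jaw -98.86 F [-14.9   0.9  11.7] Floc -14.8 -1.3 grip 0.0004
to go [ 0.0017 -0.0006]
```

```bash
python3 -m pendant '{"xyz":[[0.004,-0.0006,0]],"turn":[0]}'; python3 st.py -.11 .222
```

```text
time_s: 11.08
tool_pos: [0.604, 0.1213, -0.0181]
tool_rot: [-167.4, 89.2, 3.8]
force: [-18.3, -0.1, 14.0]
grip_width: 0.0002
t 11.075 p [ 0.604   0.1213 -0.0181] loc [-0.112   0.2223] jaw -98.83 F [-18.3  -0.1  14. ] Floc -18.1 -2.8 grip 0.0002
to go [ 0.0019 -0.0006]
```

```bash
python3 -m pendant '{"xyz":[[-0.02,0.003,0],[-0.02,0.003,0],[-0.01,0.04,0.05],[0,0.06,0.05],[0,0.06,0.03],[0,0.05,0]],"turn":[0,0,0,0.18,0.18,0.18]}'; python3 st.py -.05 .375
python3 - <<'E'
from h import *
im=shot('top','top13');r=mould(im);print(r,'local',loc(r[1]),'rel',r[2]+8.44)
cv2.imwrite('pics/top13c.png',cv2.resize(im[140:300,180:420,::-1],None,fx=3.3,fy=3.3))
E
```

```text
time_s: 11.82
tool_pos: [0.5633, 0.3216, 0.1071]
tool_rot: [176.5, 88.2, 18.7]
force: [0.8, 0.5, -0.5]
grip_width: 0.0002
t 11.825 p [0.5633 0.3216 0.1071] loc [-0.1816  0.4145] jaw -67.75 F [ 0.8  0.5 -0.5] Floc 0.8 0.7 grip 0.0002
to go [ 0.1244 -0.0584]
(4, array([0.6639093 , 0.11468955]), np.float64(-8.606690433738704), array([0.0438346 , 0.04381348, 0.04418974])) local [-0.05172075  0.22463104] rel -0.1666904337387045
```

View pics/top13c.png

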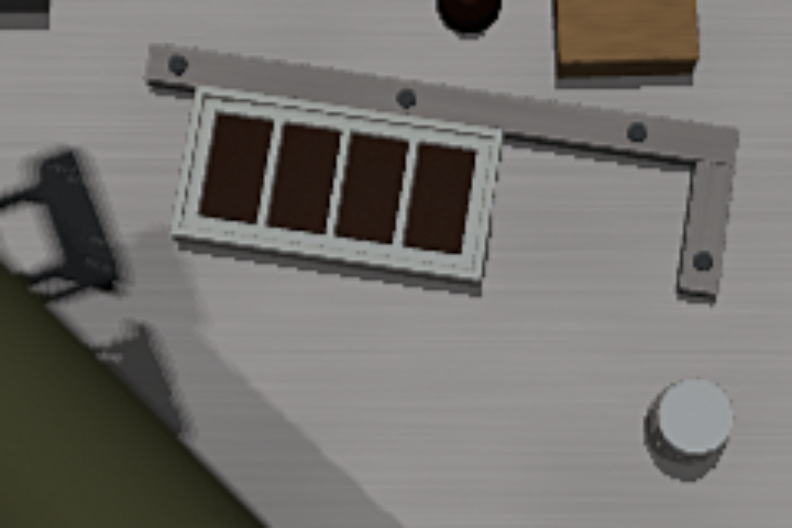

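```bash
python3 -m pendant '{"xyz":[[0.03,-0.01,0],[0.03,-0.01,0],[0.03,-0.01,0],[0.03,-0.01,0],[0,-0.01,0],[0,0,0]],"turn":[0.18,0.18,0.18,0.18,0.18,0.13]}'; python3 st.py -.052 .365
```

```text
time_s: 12.62
tool_pos: [0.6917, 0.2798, 0.1059]
tool_rot: [174.8, 87.5, 77.7]
force: [-0.9, 0.3, -0.2]
grip_width: 0.0005
t 12.625 p [0.6917 0.2798 0.1059] loc [-0.0485  0.392 ] jaw -7.08 F [-0.9  0.3 -0.2] Floc -1.0 0.2 grip 0.0005
to go [-0.0074 -0.0262]
```

```bash
python3 -m pendant '{"xyz":[[-0.007,-0.024,0],[0,0,-0.04],[0,0,-0.04],[0,0,-0.025],[0,0,0]],"turn":[-0.024,0,0,0,0]}'; python3 st.py -.052 .365
python3 - <<'E'
from h import *
im=shot('side','side14')
cv2.imwrite('pics/side14c.png',cv2.resize(im[120:300,260:460,::-1],None,fx=3.5,fy=3.2,interpolation=cv2.INTER_NEAREST))
p=readout.get_obs()['tool_pos'];J=np.array([*EX,0]);Y=np.array([*EY,0])
for dz in (.07,.09,.1):print(dz,[((px('side',p+J*a-Y*.0375+[0,0,dz])-[260,120])*[3.5,3.2]).round() for a in(-.095,.095)])
print([((px('side',p+[0,0,dz])-[260,120])*[3.5,3.2]).round() for dz in(0,.02,.03)])
E
```

```text
time_s: 13.25
tool_pos: [0.6929, 0.2495, -0.003]
tool_rot: [161.3, 87.2, 62.3]
force: [0.0, 0.4, 1.1]
grip_width: 0.0005
t 13.25 p [ 0.6929  0.2495 -0.003 ] loc [-0.0428  0.3623] jaw -9.03 F [0.  0.4 1.1] Floc -0.0 0.4 grip 0.0005
to go [-0.0087  0.004 ]
0.07 [array([240., 220.]), array([476., 229.])]
0.09 [array([241., 202.]), array([479., 210.])]
0.1 [array([241., 193.]), array([481., 201.])]
[array([352., 259.]), array([354., 242.]), array([355., 233.])]
```

View pics/side14c.png

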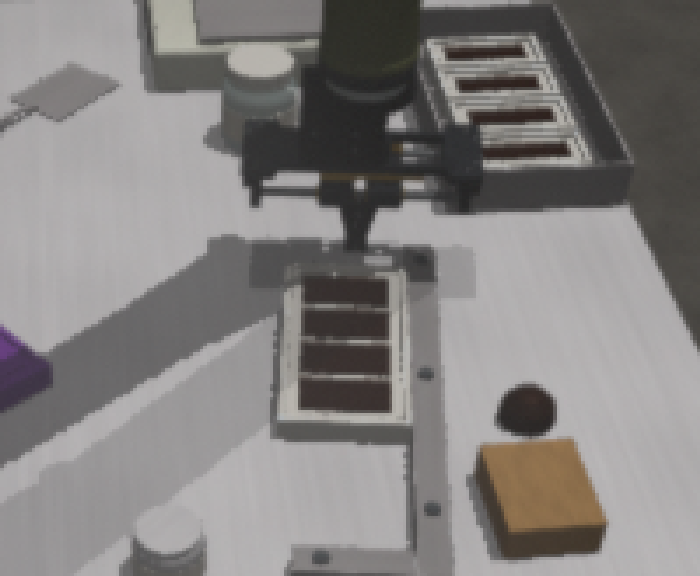

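```bash
python3 -m pendant '{"xyz":[[-0.0087,0.003,-0.005],[0,0,-0.002],[-0.0018,-0.0119,0],[-0.0018,-0.0119,0],[-0.0018,-0.0119,0],[-0.0018,-0.0119,0]],"turn":[0.009,0,0,0,0,0]}'; python3 st.py -.052 .21
python3 - <<'E'
from h import *
im=shot('side','side15')
cv2.imwrite('pics/side15c.png',cv2.resize(im[120:300,260:460,::-1],None,fx=3.5,fy=3.2,interpolation=cv2.INTER_NEAREST))
E
```

```text
time_s: 14.05
tool_pos: [0.6797, 0.2058, -0.0037]
tool_rot: [155.1, 86.7, 56.7]
force: [0.0, 2.3, -1.7]
grip_width: 0.0007
t 14.05 p [ 0.6797  0.2058 -0.0037] loc [-0.0495  0.317 ] jaw -8.46 F [ 0.   2.3 -1.7] Floc -0.3 2.2 grip 0.0007
to go [-0.0182 -0.1055]
```

View pics/side15c.png

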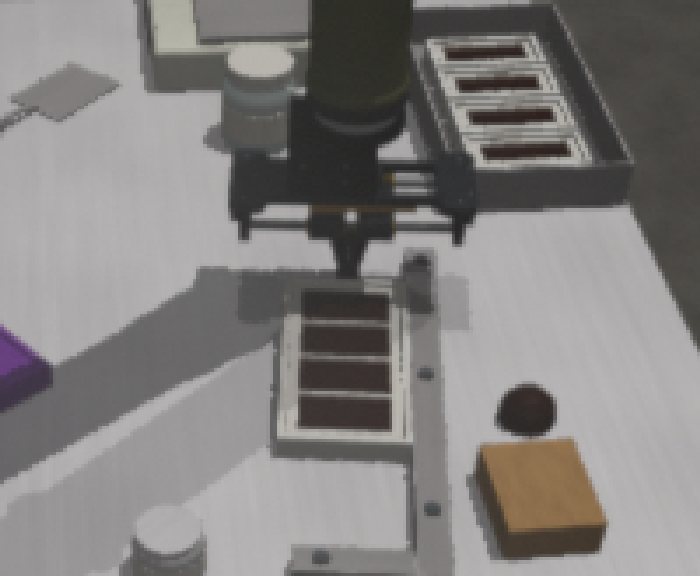

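```bash
python3 -m pendant '{"xyz":[[-0.0018,-0.0119,-0.002],[-0.0018,-0.0119,-0.002],[-0.0018,-0.0119,-0.001],[-0.0018,-0.0119,0],[-0.0018,-0.0119,0],[-0.0018,-0.0119,0]],"turn":[0,0,0,0,0,0]}'; python3 st.py -.052 .21
python3 - <<'E'
from h import *
im=shot('side','side16')
cv2.imwrite('pics/side16c.png',cv2.resize(im[150:330,260:460,::-1],None,fx=3.5,fy=3.2,interpolation=cv2.INTER_NEAREST))
im=shot('top','top16')
cv2.imwrite('pics/top16c.png',cv2.resize(im[140:300,180:420,::-1],None,fx=3.3,fy=3.3))
E
```

```text
time_s: 14.85
tool_pos: [0.6702, 0.1393, -0.0037]
tool_rot: [156.2, 85.8, 58.0]
force: [0.8, 2.4, 1.3]
grip_width: 0.0007
t 14.85 p [ 0.6702  0.1393 -0.0037] loc [-0.0491  0.2499] jaw -8.3 F [0.8 2.4 1.3] Floc 0.4 2.5 grip 0.0007
to go [-0.0087 -0.039 ]
```

View pics/side16c.png

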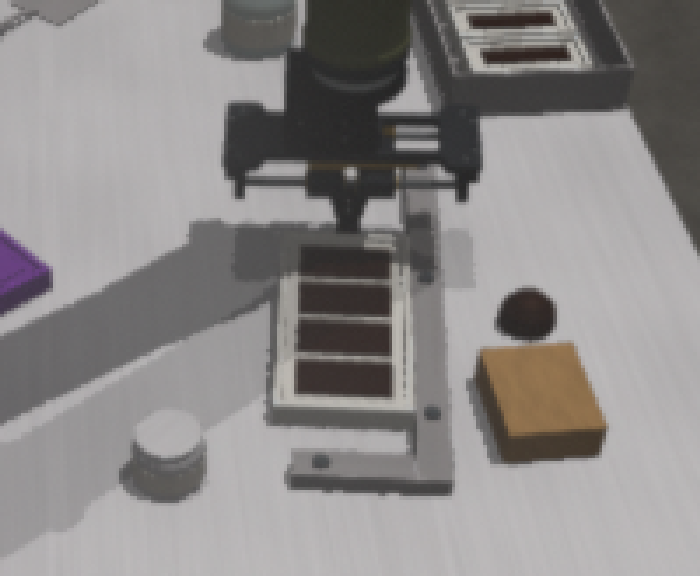

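View pics/top16c.png

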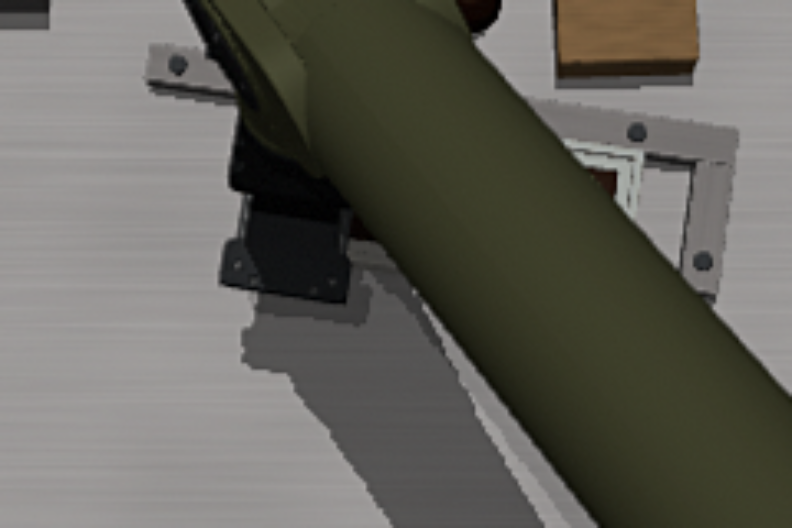

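```bash
python3 -m pendant '{"xyz":[[-0.0022,-0.0119,-0.003],[-0.0022,-0.0119,-0.001],[-0.002,-0.0079,0]],"turn":[0,0,0]}'; python3 st.py -.052 .21
```

```text
time_s: 15.32
tool_pos: [0.6653, 0.1102, -0.0055]
tool_rot: [155.3, 85.4, 57.2]
force: [-0.2, 2.3, 0.5]
grip_width: 0.0002
t 15.325 p [ 0.6653  0.1102 -0.0055] loc [-0.0497  0.2204] jaw -8.23 F [-0.2  2.3  0.5] Floc -0.6 2.3 grip 0.0002
to go [-0.0038 -0.0099]
```

```bash
python3 -m pendant '{"xyz":[[-0.0008,-0.006,0]],"turn":[0]}'; python3 st.py -.052 .21
```

```text
time_s: 15.45
tool_pos: [0.6644, 0.104, -0.0055]
tool_rot: [155.5, 85.4, 57.3]
force: [2.1, 10.6, -0.0]
grip_width: 0.0006
t 15.45 p [ 0.6644  0.104  -0.0055] loc [-0.0497  0.2142] jaw -8.23 F [ 2.1 10.6 -0. ] Floc 0.5 10.8 grip 0.0006
to go [-0.0029 -0.0038]
```

Force rose to 10.8 N, so it has touched the short bar. One small press more, then back off and look.

```bash
python3 -m pendant '{"xyz":[[-0.0006,-0.004,0]],"turn":[0]}'; python3 st.py; python3 -m pendant '{"xyz":[[0.003,0.02,0],[0.004,0.03,0],[0,0.03,0.05],[-0.03,0.03,0.06],[-0.05,0.03,0.03],[-0.05,0.03,0]],"turn":[0,0,0,0,-0.1,-0.1]}';python3 st.py
python3 - <<'E'
from h import *
im=shot('top','top17');r=mould(im,lo=(250,158));print(r,'local',loc(r[1]),'rel',r[2]+8.44)
cv2.imwrite('pics/top17c.png',cv2.resize(im[140:300,220:420,::-1],None,fx=3.7,fy=3.7))
im=shot('side','side17')
cv2.imwrite('pics/side17c.png',cv2.resize(im[150:330,260:460,::-1],None,fx=3.5,fy=3.2))
E
```

```text
time_s: 15.58
tool_pos: [0.6645, 0.1041, -0.0049]
tool_rot: [156.3, 85.0, 58.2]
force: [4.8, 12.3, -1.2]
grip_width: 0.0002
t 15.575 p [ 0.6645  0.1041 -0.0049] loc [-0.0496  0.2142] jaw -8.17 F [ 4.8 12.3 -1.2] Floc 3.0 12.8 grip 0.0002
time_s: 16.32
tool_pos: [0.5452, 0.256, 0.1255]
tool_rot: [155.8, 86.0, 45.0]
force: [0.0, 0.9, 0.6]
grip_width: 0.0005
t 16.325 p [0.5452 0.256  0.1255] loc [-0.1899  0.347 ] jaw -20.93 F [0.  0.9 0.6] Floc -0.1 0.9 grip 0.0005
(4, array([ 0.64528433, -0.00862725]), np.float64(-8.46181528249021), array([0.04369491, 0.0440924 , 0.04376636])) local [-0.05204436  0.09991609] rel -0.02181528249021092
```

View pics/top17c.png

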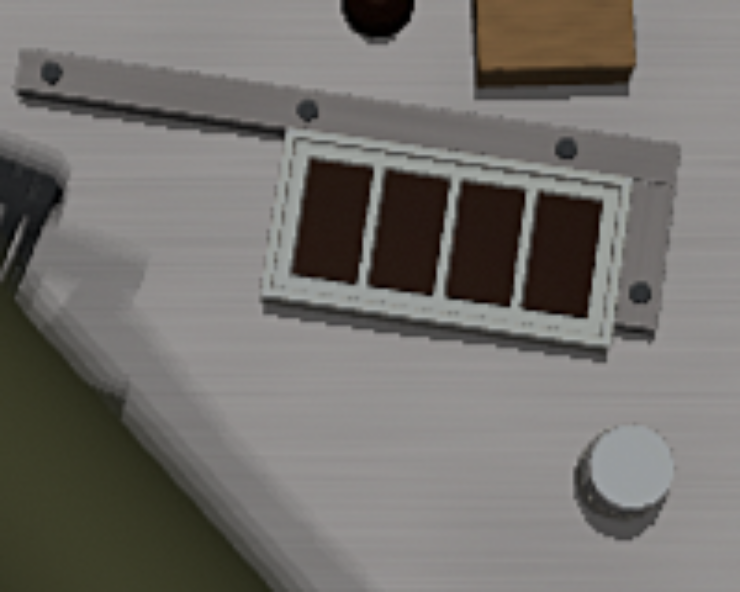

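View pics/side17c.png

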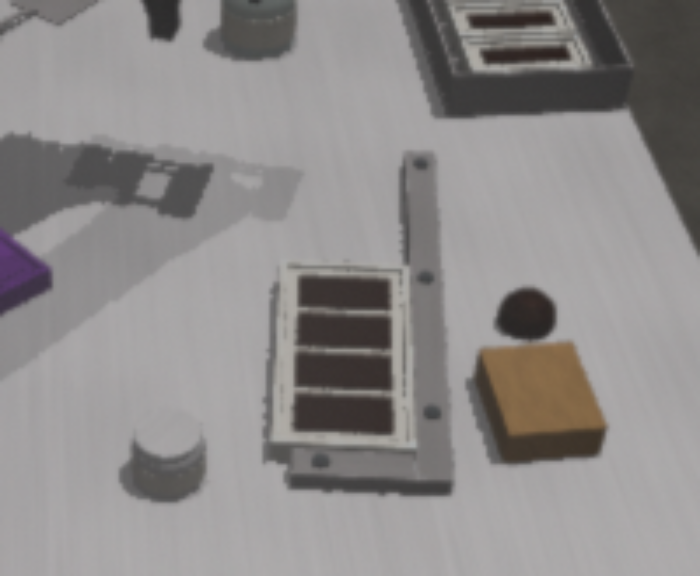

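The fit puts the mould at stop-frame (-0.052, 0.100) with 0.0° relative angle, so it is home within measurement error. There is plenty of time, so I'll make one gentle confirming press against the long bar.

```bash
python3 -m pendant '{"xyz":[[0,-0.03,0],[0,-0.03,0],[0,-0.04,0],[0,-0.04,0],[0,-0.04,0],[0,-0.04,0],[0,-0.02,0],[0,-0.01,0]],"turn":[-0.17,-0.17,-0.17,-0.17,-0.17,-0.17,-0.17,-0.15]}';python3 st.py -.15 .1
```

```text
time_s: 17.42
tool_pos: [0.5313, -0.0151, 0.1197]
tool_rot: [135.2, 86.8, -54.4]
force: [0.6, 0.4, 0.0]
grip_width: 0.0004
t 17.425 p [ 0.5313 -0.0151  0.1197] loc [-0.1638  0.0768] jaw -99.67 F [0.6 0.4 0. ] Floc 0.5 0.5 grip 0.0004
to go [0.0171 0.0209]
```

```bash
python3 -m pendant '{"xyz":[[0.012,0.021,0],[0,0,-0.05],[0,0,-0.05],[0,0,-0.018],[0,0,0]],"turn":[0.02,0,0,0,0]}';python3 st.py -.112 .1
python3 - <<'E'
from h import *
im=shot('side','side18')
cv2.imwrite('pics/side18c.png',cv2.resize(im[150:330,260:460,::-1],None,fx=3.5,fy=3.2))
E
```

```text
time_s: 18.05
tool_pos: [0.5415, -0.0059, -0.002]
tool_rot: [124.4, 86.5, -64.6]
force: [-0.5, 0.3, -0.2]
grip_width: 0.0004
t 18.05 p [ 0.5415 -0.0059 -0.002 ] loc [-0.1551  0.0873] jaw -99.07 F [-0.5  0.3 -0.2] Floc -0.5 0.2 grip 0.0004
to go [0.0445 0.0062]
```

View pics/side18c.png

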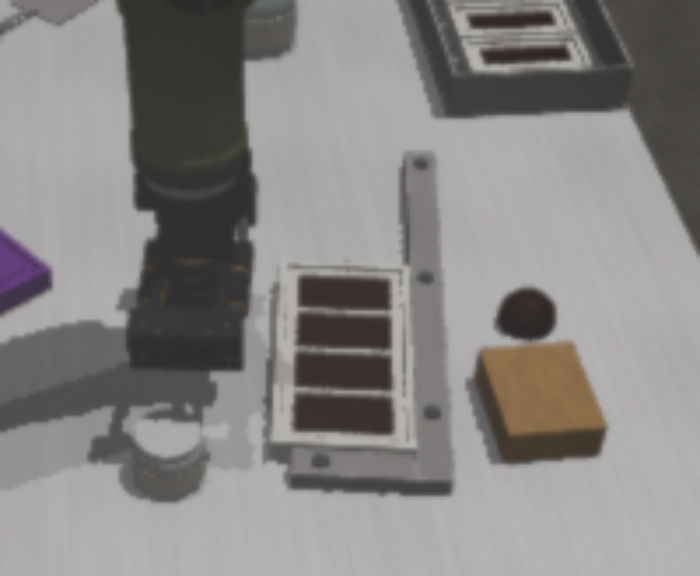

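```bash
python3 -m pendant '{"xyz":[[0.0018,0.012,-0.005],[0.0099,-0.0015,-0.002],[0.0099,-0.0015,0],[0.0079,-0.0012,0],[0.006,-0.0009,0]],"turn":[0.01,0,0,0,0]}';python3 st.py -.112 .1
```

```text
time_s: 18.73
tool_pos: [0.5846, 0.0011, -0.0035]
tool_rot: [131.6, 86.1, -56.8]
force: [-1.4, -0.0, -0.5]
grip_width: 0.0004
t 18.725 p [ 0.5846  0.0011 -0.0035] loc [-0.1135  0.1007] jaw -98.51 F [-1.4 -0.  -0.5] Floc -1.3 -0.2 grip 0.0004
to go [ 0.0014 -0.0009]
```

```bash
python3 -m pendant '{"xyz":[[0.004,-0.0006,0]],"turn":[0]}';python3 st.py -.112 .1
```

```text
time_s: 18.85
tool_pos: [0.5866, 0.0009, -0.0039]
tool_rot: [127.8, 86.2, -60.6]
force: [-11.6, 1.4, 9.2]
grip_width: 0.0004
t 18.85 p [ 0.5866  0.0009 -0.0039] loc [-0.1115  0.1007] jaw -98.52 F [-11.6   1.4   9.2] Floc -11.7 -0.3 grip 0.0004
to go [-0.0006 -0.0006]
```

```bash
python3 -m pendant '{"xyz":[[0.004,-0.0006,0]],"turn":[0]}';python3 st.py -.112 .1
```

```text
time_s: 18.98
tool_pos: [0.5864, 0.0009, -0.0045]
tool_rot: [120.2, 86.4, -68.3]
force: [-12.6, 1.9, 10.2]
grip_width: 0.0004
t 18.975 p [ 0.5864  0.0009 -0.0045] loc [-0.1117  0.1007] jaw -98.52 F [-12.6   1.9  10.2] Floc -12.8 0.1 grip 0.0004
to go [-0.0004 -0.0007]
```

It stops dead at stop-frame x = -0.112, the same place as the first flush press. Backing off and clearing.

```bash
python3 -m pendant '{"xyz":[[-0.02,0.003,0],[-0.025,0.004,0],[0,0,0.05],[0,0,0.06],[-0.03,0.03,0.05],[-0.02,0.06,0],[0,0.06,0],[0,0.06,0],[0,0.05,0],[0,0,0]],"turn":[0,0,0,0,0,0,0,0,0,0]}';python3 st.py
python3 - <<'E'
from h import *
im=shot('top','top19');r=mould(im,lo=(250,158));print(r,'local',loc(r[1]),'rel',r[2]+8.44)
for o in('sprinkle_tin','jar','spatula','gift_box','praline','bowl','square_mould'):
    for r in pinpoint('top',o)[:1]: P=w('top',r['at']);print(o,r['score'],P.round(3))
E
```

```text
time_s: 20.23
tool_pos: [0.4888, 0.2721, 0.1585]
tool_rot: [122.9, 86.4, -65.9]
force: [-0.1, 0.2, 0.8]
grip_width: 0.0003
t 20.225 p [0.4888 0.2721 0.1585] loc [-0.2481  0.3546] jaw -98.85 F [-0.1  0.2  0.8] Floc -0.2 0.1 grip 0.0003
(4, array([ 0.6454756, -0.0086078]), np.float64(-8.543492844442218), array([0.04386687, 0.04390286, 0.0438469 ])) local [-0.05185801  0.0999634 ] rel -0.10349284444221851
sprinkle_tin 0.56 [ 0.509 -0.11  -0.   ]
jar 0.77 [ 0.636  0.446 -0.004]
spatula 0.55 [0.388 0.478 0.002]
gift_box 0.95 [ 0.776 -0.069  0.001]
praline 0.8 [ 0.796  0.031 -0.001]
bowl 0.6 [ 0.668 -0.357  0.005]
square_mould 0.69 [ 0.452 -0.359  0.003]
```

View pics/top19.png

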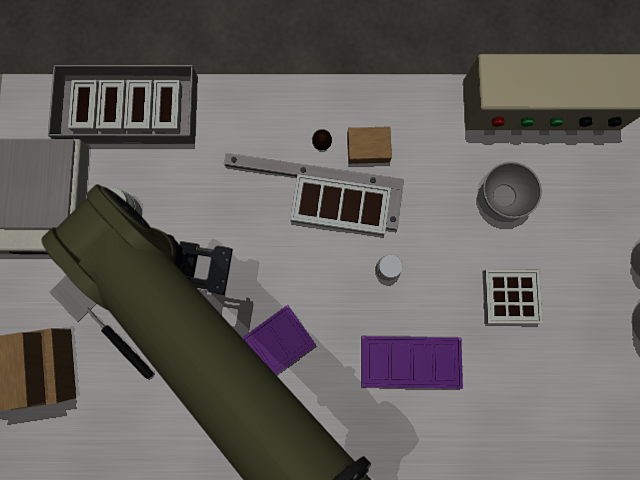

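The mould (340,205) sits in the corner, flush along both bars. All bystanders and both purple moulds are where they were, and the gripper is clear. Handing in.

```bash
python3 -c "
from cell import sign_off
print(sign_off())"
```

```text
the job is handed in; nothing more can be done
None
```

The long white mould is in the corner stop, flush along the long bar with its right-hand end against the short bar. I handed the job in at about 20 s.

**What I did:** I pushed the mould with shut fingers, first onto the long bar, then along it to the short bar. I finished with a light press (about 13 N) back against the long bar, then moved clear.

**Last checks:**
- **Position:** in the stop frame the centre measured (-0.052, 0.100) m, against home at (-0.050, 0.100). It was turned -0.1° from parallel.
- **Flushness:** that 2 mm in x is within the camera calibration. The final press also stopped at the same place as the first flush contact.
- **Other things:** every bystander was found within 6 mm of its first measured position, which is detector noise. Both purple look-alikes look unmoved in the picture.

**What went wrong or disagreed:**
- **Missed contact:** on my first two approaches the fingertips passed just above the mould without moving it.
- **Tool height:** in the pictures the tool sat about 20–27 mm higher than the reported TCP height. I set the height from the pictures and the measured force instead.
- **Upward force:** while pressing against the long bar I measured up to 14 N upward on the tool. I did not find the cause. The mould looked flat in the pictures afterwards.

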